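Feed the serving board into the steriliser with the push stick

TASK

Take the wooden push stick by its handle and, with the stick alone (keep the gripper off the board), push the small serving board under the low guard into the UV steriliser until you feel the stiff contact slide hidden at the back give way a few millimetres, then stop at once: it must not be rammed on towards its end. Draw the stick right out again and leave it standing free on its flat sole, clear of the opening, without shifting or tipping the spice jar, salt shaker and cup around.

Things in the scene. Friction and masses are not known exactly. Their poses are not given: they have to be found in the camera images.
- steriliser: Fixed low steriliser: steel bed 150 mm wide, 6 mm thick, x = -225 to +250 mm; over x = 0 to 250 mm a closed white hood 150 mm wide, top 68 mm above the worktop. Origin on the worktop under the mouth's middle; x = feed direction into the hood, z up. Channel 90 mm wide about y = 0. Outside, guide rails 16 mm high flare from 85 mm apart at the mouth to 124 mm at x = -70 mm.
- mouth (a point): Middle of the mouth's lower edge, on the bed top (6 mm above the worktop); axes as the steriliser's. The opening is 90 mm wide, 32 mm high. A light black flap hangs just inside, its lower edge 19 mm above the bed; it swings inward only: the board pushes it aside (under 1 N), the stick's sole passes beneath it.
- contact_slide (a joint): Plate across the channel's end, hidden by the hood. Value: how far it is pushed in, m; 0 at the start. It gives way at about 8 N and stays where left (no spring). 2 to 15 mm in is right, over 16 mm harms it, 25 mm is its end. Its face starts 145 to 185 mm inside the mouth, different each time and not given: it must be felt.
- board_centre (a point): Centre of the small wooden serving board, 110 (its x) x 80 (its y) x 24 mm, 0.2 to 0.33 kg, lying flat and loose on the bed before the mouth, somewhat askew, x roughly towards the mouth. The point is half-way up, 12 mm above its underside. Sliding it takes about 1 to 4 N.
- stick_grip (a point): Where to grip the wooden push stick: middle of its upright handle, 45 mm above the sole's underside. Axes: x forward to the nose, z up. Handle flat-sided, 22 mm thick (y), 56 mm long (x), 11 to 89 mm above the underside, top rounded. Sole: bar 36 mm wide, 11 mm high, from 45 mm behind this point to 185 mm before it, nose rounded. 0.16 kg. Starts upright on its sole on the worktop.
- stick_nose (a point): Foremost point of the push stick's sole, whose nose is a half round seen from above (radius 18 mm, 11 mm high), 185 mm before the grip point and 5.5 mm above the underside; same axes as the stick.
- spice_jar: Bystander: spice jar, dark cap, 41 mm across, 105 mm high, loose. Origin under its middle.
- salt_shaker: Bystander: glass salt shaker, 44 mm across, 90 mm high, loose. Origin under its middle.
- espresso_cup: Bystander: small white cup with handle, 65 x 90 mm, 56 mm high, loose. Origin under its middle.
Mind the look-alikes: they are no part of the job. Of the things that look like the part that bears board_centre, the smaller one is meant.

How it is judged:
By the outcome, as a careful person would: the job done as asked, in the order asked, and still so for the second after the job is handed in, with the robot touching nothing.
It also fails if it takes over 64 s, if anything falls off the work surface, if the arm or the gripper's body presses on something with over 40 N, if the wrist force passes 120 N, or if a joint passes its speed limit or range.

ROBOT

A 6-joint arm with a two-finger parallel gripper is mounted at the origin on a cart in front of the work surface, level with it; the furniture and walls round the work are solid. World frame = base frame: x ahead of the robot, y to its left, z up, the work surface at z = 0. Lengths are in mm, angles in rad, forces in N, time in s.
With the tool pointing down it reaches from about 400 to 925 mm from the base axis. Payload 12.5 kg.
Tool frame: the origin (TCP) lies at the very end of the fingers, on their centre line; the grasp point (between the pads) lies 19 mm behind it; z points along the fingers, y is the line along which they close (so a half turn about z gives the same grasp; the last joint's range is limited). The gripper opens to 95 mm and grips with 3 to 60 N. Pads are 20 mm wide; open, the fingers measure 119 mm over their backs; the gripper's body (75 mm by 180 mm) begins 59 mm behind the grasp point.
Start: joints at [-1.381, 0.491, 1.559, -0, 1.092, -0.106], TCP at [182.214, -597.867, 214.661] pointing down, gripper open.
Joint ranges: [-3.1, 3.1], [-0.84, 2.19], [0.05, 2.79], [-1.13, 4.28], [0.06, 2.93], [-2.69, 2.69]. Speed limits (rad/s): [2.22, 2.22, 2.79, 3.14, 3.14, 3.14].

INTERFACE

Orientations are given as [roll, pitch, yaw] about the fixed x, y, z axes, in that order (R = Rz(yaw) Ry(pitch) Rx(roll)).
In Python, from cell import * gives the robot as it stands.
- The arm moves only by the tool step_arm, never from a script. Its argument "plan" is a list of rows, each an object of numbers: "x", "y", "z": the shift along the tool's x, y, z in units of 25 mm (1.0 is 25 mm); "rx", "ry", "rz": the turn, a rotation vector about the tool's x, y, z in units of 0.1 rad (1.0 is 0.1 rad). In form: [{"x": .., "y": .., "z": .., "rx": .., "ry": .., "rz": ..}, ...]. A call has exactly 10 rows; each row shifts and turns the commanded pose from where the row before left it, along the tool's axes as they then stand; what a row does not reach is not made up. A row lasts 1/12 s, in which the tool goes at most 41.7 mm and 7.16 degrees, less where a joint would pass 70% of its speed; a pose out of reach is approached as far as the arm can. A call with a number of a shift or a turn outside -1 to 1 is refused whole. A call with a gripper value outside its range is refused whole. "jaw" is the closure, from -1 (fully open) to 1 (shut), so that 0 is half open, set as the call begins (left out, the last holds). The fingers move at their own pace and stop on an object; the grip force is fixed at half the most. Time passes only in rows, so rows that do not move let the fingers close, or fill a call up. It gives the time, the measured TCP pose, the force, the opening and the grip force at its end, in the units of the state.
- state(): the state, without advancing time (a new reading comes with each control period).
- read_camera(name): name is "scene" or "top" or "wrist"; returns a dict with "image" (420x560x3 uint8, red, green, blue), "depth" (420x560 float32, mm along the optical axis (not along the pixel's ray), 0 where there is no reading), "vfov" (degrees; the focal length in pixels is half the picture's height over the tangent of half this angle, whatever the lens; pixels are square), "cx", "cy" (the principal point, pixels), "R" (3x3) and "t" (3): a world point X has camera coordinates R X + t. Camera axes: x right, y down, z forward; pixel columns grow to the right and rows downward; lengths in mm; the calibration is good to about 2 mm. A picture is of the moment at which its call begins.
- job_done(): hands the job in; it is judged then, once.
The state is a dict: "t": time; "joints": joint angles; "qvel": joint speeds; "tau": joint torques, N m; "eef_pos": TCP position; "tcp_rot": TCP orientation; "ft_force": force on the tool from outside, world axes, zero at the start; "moment": the same for the moment, N m; "opening": opening from 0.0 (shut) to 1.0 (fully open); "grip_force": force on a finger pad.
Only numpy, scipy, OpenCV 4.12 (cv2) and the standard library are available. Lean on these libraries where they do the work, as an engineer would, in place of code of your own. Each camera call takes 0.05 s, during which the arm holds its last target. There are 200 camera calls.

## Working session

There is one attempt and no reset: what is moved stays moved. The work goes in short steps, Python scripts to look and compute and a tool call to move; the robot and the scene stay as the last step left them, time stands still between calls to the robot, and variables do not carry over. Pictures are saved under pics/ and viewed, at most 10 in all, crops included, and the job is handed in when it is done.

Besides the shell and the picture viewer there is one more tool, called by a JSON object that holds its "fn" and its "kwargs". step_arm: Moves the arm, as the interface text tells. Shifts and turns lie within -1 to 1; 1 stands for 25 mm of shift or 0.1 rad of turn. Its arguments: {"type":"object","properties":{"plan":{"type":"array","items":{"type":"object","properties":{"x":{"type":"number"},"y":{"type":"number"},"z":{"type":"number"},"rx":{"type":"number"},"ry":{"type":"number"},"rz":{"type":"number"}}}},"jaw":{"type":"number"}},"required":["plan"]}

```bash
mkdir -p pics; ls
python3 - <<'E'
from cell import *
import cv2,numpy as np
s=state();print(s)
for n in("scene","top"):
    c=read_camera(n);cv2.imwrite(f"pics/{n}0.png",c["image"][:,:,::-1]);np.savez(f"{n}0.npz",**c)
    print(n,c["vfov"],c["cx"],c["cy"],c["R"],c["t"])
E
```

```text
pics
{'t': 0.0, 'joints': array([-1.38061737e+00,  4.91572483e-01,  1.55949149e+00,  3.67249889e-05,
        1.09171609e+00, -1.05614291e-01]), 'qvel': array([-0.00033627,  0.00040888,  0.00019393,  0.00124161,  0.00102857,
        0.00037406]), 'tau': array([-8.02637787e-04, -6.12638783e+01, -2.58179981e+01,  6.92001614e-02,
        4.82411915e-02, -1.04864273e-04]), 'eef_pos': array([ 182.15745573, -597.58561167,  214.03925382]), 'tcp_rot': array([-3.14041530e+00, -1.57563047e-04,  2.95776205e-01]), 'ft_force': array([-0.32382157,  0.49410091,  0.15584564]), 'moment': array([0.0108285 , 0.07193888, 0.06406297]), 'grip_force': 0.0, 'opening': 0.9985262984853732}
scene 42.76498117531805 276.2390095581247 217.3198573600011 [[ 0.58216322 -0.8130431   0.00684781]
 [-0.45097303 -0.32989522 -0.82933255]
 [ 0.67654217  0.47971873 -0.55871338]] [-314.29376855  233.54210088 1656.14148368]
top 42.03574711136925 286.5261645796278 200.78990193689603 [[ 0.07113379 -0.99746425  0.00224819]
 [-0.77362513 -0.05659326 -0.63111121]
 [ 0.6296381   0.04315407 -0.77568911]] [-116.3981429   381.4475312  1534.03450134]
```

View pics/scene0.png

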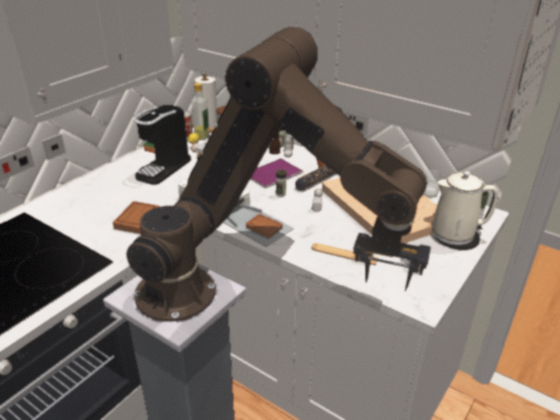

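View pics/top0.png

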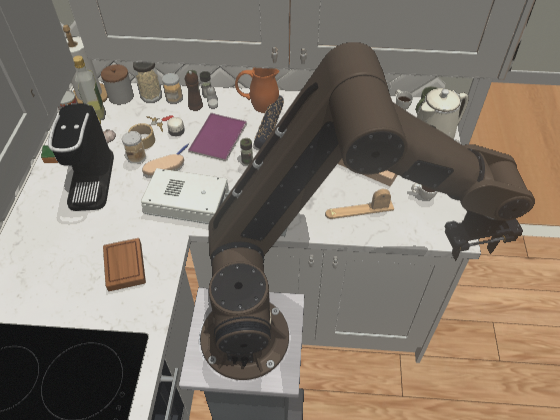

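The scene view shows the steriliser around (250,215), with the reddish board at its mouth near (263,225). The stick is at (340,253). In the top view the hood is at (185,193), with its mouth facing right. The stick lies from (330,212) to (393,207) with its handle at (381,200). The arm hides the small board near (245,215), and the brown board at (125,263) is the larger look-alike.

```bash
cat > h.py <<'E'
import numpy as np,cv2
def load(n): return dict(np.load(n+".npz"))
def f(c): return 210/np.tan(np.radians(float(c["vfov"]))/2)
def cloud(c):
    v,u=np.mgrid[:420,:560];d=c["depth"]
    P=np.dstack([(u-c["cx"])/f(c)*d,(v-c["cy"])/f(c)*d,d])
    return (P-c["t"])@c["R"]
def ray(c,u,v,z):
    d=c["R"].T@np.array([(u-c["cx"])/f(c),(v-c["cy"])/f(c),1]);o=-c["R"].T@c["t"]
    return o+d*(z-o[2])/d[2]
def proj(c,X):
    p=c["R"]@np.array(X)+c["t"];return p[:2]/p[2]*f(c)+[c["cx"],c["cy"]]
E
python3 - <<'E'
from h import *
c=load("top0");P=cloud(c)
for u,v in[(381,195),(382,204),(345,211),(330,213),(391,208),(150,205),(215,215),(225,182),(155,175),(245,215),(260,212),(246,145),(245,158),(420,190)]:
    print(u,v,P[v,u].round(0))
cv2.imwrite("pics/top_crop.png",cv2.resize(c["image"][130:260,130:450,::-1],None,fx=2.5,fy=2.5,interpolation=cv2.INTER_CUBIC))
s=load("scene0");
cv2.imwrite("pics/sc_crop.png",cv2.resize(s["image"][130:290,170:400,::-1],None,fx=3.4,fy=3.4,interpolation=cv2.INTER_CUBIC))
E
```

```text
381 195 [ 479. -387.   81.]
382 204 [ 485. -397.   29.]
345 211 [ 462. -277.    9.]
330 213 [ 447. -228.   13.]
391 208 [ 482. -429.   14.]
150 205 [404. 353.  57.]
215 215 [220.  93. 266.]
225 182 [508. 124.  69.]
155 175 [522. 361.  69.]
245 215 [145.  -4. 372.]
260 212 [150. -40. 381.]
246 145 [643.  67. 110.]
245 158 [647.  75.  41.]
420 190 [ 544. -524.   42.]
```

View pics/top_crop.png

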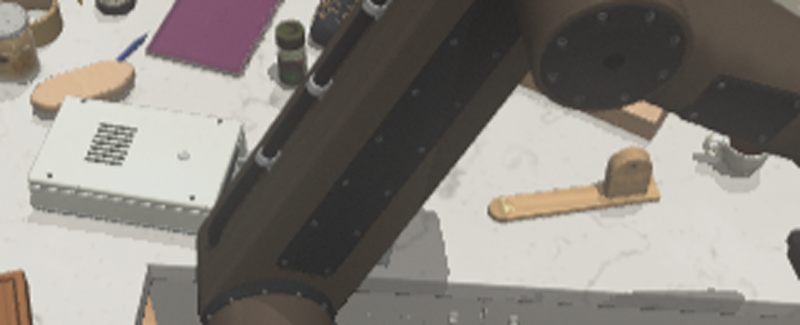

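View pics/sc_crop.png

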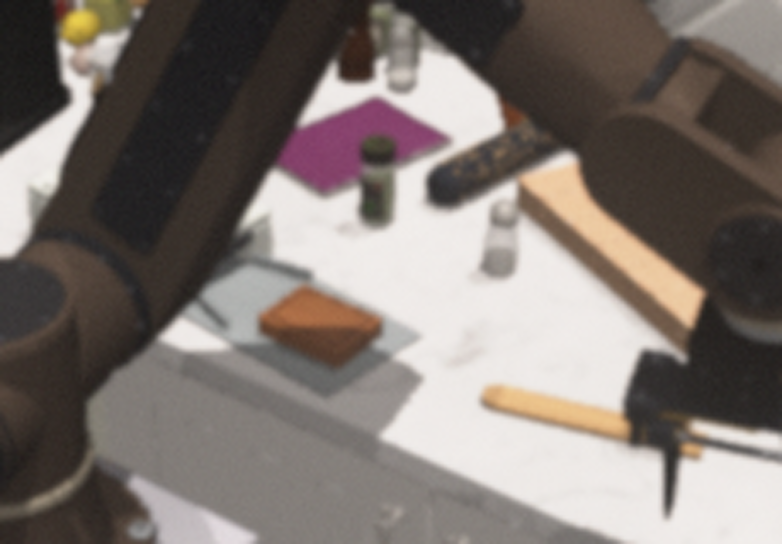

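In the enlarged views the shaker is at scene crop (500,240), the jar at (378,180), and the cup at top crop (735,150). The small reddish board lies on the bed at scene crop (320,325). Next I measure the stick and the hood.

Run:
```python
from h import *
c=load("top0");P=cloud(c)
hsv=cv2.cvtColor(c["image"],cv2.COLOR_RGB2HSV)
m=cv2.inRange(hsv,(8,70,70),(25,255,255));m[:185]=0;m[225:]=0;m[:,:310]=0;m[:,400:]=0
v,u=np.nonzero(m);Q=np.array([ray(c,a,b,11) for a,b in zip(u,v)]);p=P[v,u]
sole=(p[:,2]>3)&(p[:,2]<18);
S=p[sole];print(len(S),np.median(S[:,2]))
(r)=cv2.minAreaRect(S[:,:2].astype(np.float32));print("sole",r)
mu=S[:,:2].mean(0);w=np.linalg.svd(S[:,:2]-mu)[2][0];print(mu,w,np.percentile((S[:,:2]-mu)@w,[0,1,99,100]))
H=p[p[:,2]>60];print("handle",H.mean(0),cv2.minAreaRect(H[:,:2].astype(np.float32)),H[:,2].max())
M=(P[...,2]>63)&(P[...,2]<73);M[:,:135]=0;M[:,235:]=0;M[:165]=0;M[225:]=0
T=P[M];print("hood",len(T),T[:,2].mean(),cv2.minAreaRect(T[:,:2].astype(np.float32)))
b=cv2.boxPoints(cv2.minAreaRect(T[:,:2].astype(np.float32)));print(b)
# scene: board & bed
s=load("scene0");Ps=cloud(s);hs=cv2.cvtColor(s["image"],cv2.COLOR_RGB2HSV)
m=cv2.inRange(hs,(0,90,40),(15,255,255));m[:205]=0;m[240:]=0;m[:,:240]=0;m[:,290:]=0
B=Ps[m>0];B=B[(B[:,2]>25)&(B[:,2]<36)];print("board",len(B),B.mean(0),cv2.boxPoints(cv2.minAreaRect(B[:,:2].astype(np.float32))))
for X in[(500,217),(281,184)]: print(Ps[X[1],X[0]] if X[0]<400 else 0)
u,v=170+500/3.4,130+245/3.4;print("shaker",Ps[int(v),int(u)])
u,v=170+378/3.4,130+180/3.4;print("jar",Ps[int(v),int(u)])
```

```text
473 11.070905426372208
sole ((473.4164123535156, -324.417236328125), (41.01280975341797, 228.7288055419922), 12.977144241333008)
[ 466.7867559  -313.80429552] [ 0.2043311  -0.97890183] [-102.40063041  -98.29902277  122.00092632  126.20472278]
handle [ 457.59009079 -384.3387429   109.39578974] ((-77.49127197265625, -265.2583923339844), (51.78150939941406, 1187.44287109375), 77.37122344970703) 1430.931348334368
hood 2276 68.45185401613692 ((467.07183837890625, 251.84011840820312), (253.5847930908203, 156.8445587158203), 83.17183685302734)
[[374.1312   135.27083 ]
 [529.8633   116.623245]
 [560.01245  368.40942 ]
 [404.2804   387.057   ]]
board 367 [429.84045659 -26.18210408  29.84012612] [[386.61005  -80.851685]
 [469.67145  -84.92932 ]
 [475.3001    29.726189]
 [392.2387    33.803825]]
0
[654.30018916  59.56397594  59.00512156]
shaker [ 645.43975507 -112.29031917   44.65915591]
jar [654.33073574  59.71482195  67.9560236 ]
```

{"fn": "step_arm", "kwargs": {"plan": [{"x": 0.94, "y": -0.28}, {"x": 0.94, "y": -0.28}, {"x": 0.94, "y": -0.28}, {"x": 0.94, "y": -0.28}, {"x": 0.94, "y": -0.28}, {"x": 0.94, "y": -0.28}, {"x": 0.94, "y": -0.28}, {"x": 0.94, "y": -0.28}, {"x": 0.94, "y": -0.28}, {"x": 0.94, "y": -0.28}], "jaw": -1}}

```text
schema error: expected keys x, y, z, rx, ry, rz
```

{"fn": "step_arm", "kwargs": {"plan": [{"x": 0.94, "y": -0.28}, {"x": 0.94, "y": -0.28}, {"x": 0.94, "y": -0.28}, {"x": 0.94, "y": -0.28}, {"x": 0.94, "y": -0.28}, {"rz": -1}, {"rz": -1}, {"rz": -1}, {"rz": -1}, {"rz": -1}]}}

```text
schema error: expected keys x, y, z, rx, ry, rz
```

{"fn": "step_arm", "kwargs": {"plan": [{"rz": -1}, {"rz": -1}, {"rz": -1}, {"rz": -1}, {"rz": -1}, {"rz": -1}, {"rz": -1}, {"rz": -1}, {"rz": -1}, {"rz": -1}]}}

```text
schema error: expected keys x, y, z, rx, ry, rz
```

Run:
```python
from cell import *
import cv2,numpy as np
s=state();print(s["t"],s["eef_pos"],s["tcp_rot"],s["joints"],s["ft_force"])
for n in("wrist","scene","top"):
    c=read_camera(n);np.savez(f"{n}1.npz",**c)
    if n=="wrist":cv2.imwrite("pics/wrist1.png",c["image"][:,:,::-1])
a=np.load("scene1.npz")["image"][100:310,150:430];b=np.load("top1.npz")["image"][120:270,130:470]
a=cv2.resize(a,(400,300));b=cv2.resize(b,(680,300));cv2.imwrite("pics/b1.png",np.vstack([np.pad(a,((0,0),(0,280),(0,0))),b])[:,:,::-1])
```

```text
0.1 [ 182.18192351 -597.65245352  214.12542284] [-3.14063884e+00 -1.08734652e-04  2.95816054e-01] [-1.38058810e+00  4.91505804e-01  1.55936151e+00  8.54819606e-06
  1.09168530e+00 -1.05611819e-01] [0.70413435 0.56667239 0.29230412]
```

View pics/b1.png

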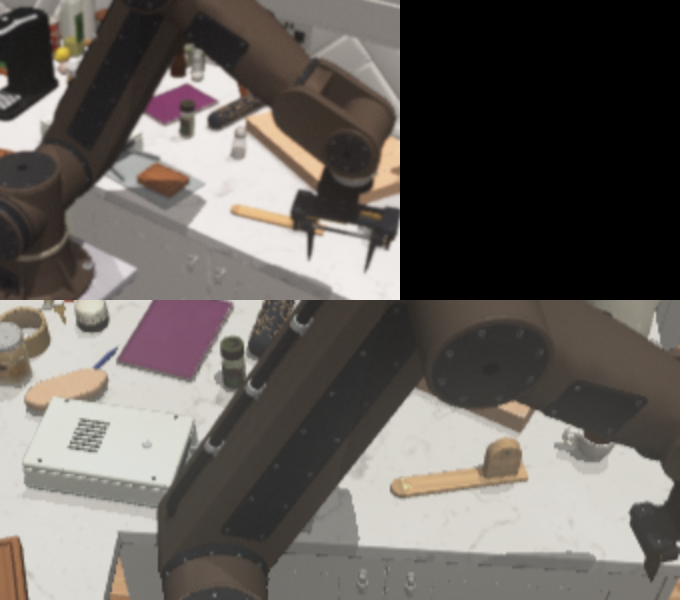

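View pics/wrist1.png

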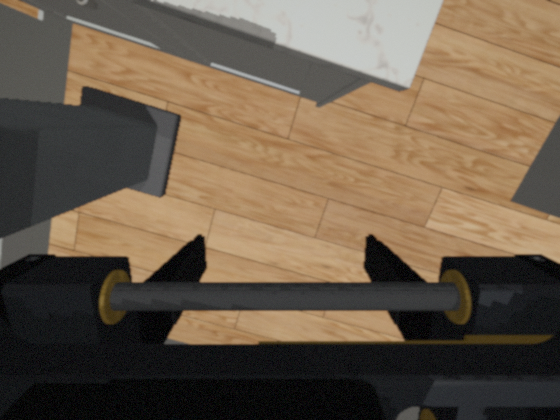

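The moves were refused because every key has to be given. The pictures show the unchanged scene, and the wrist view sees the fingers at (190,270) and (385,270) looking down. I'm repeating the moves with all keys.

{"fn": "step_arm", "kwargs": {"plan": [{"x": 0.94, "y": -0.28, "z": 0, "rx": 0, "ry": 0, "rz": 0}, {"x": 0.94, "y": -0.28, "z": 0, "rx": 0, "ry": 0, "rz": 0}, {"x": 0.94, "y": -0.28, "z": 0, "rx": 0, "ry": 0, "rz": 0}, {"x": 0.94, "y": -0.28, "z": 0, "rx": 0, "ry": 0, "rz": 0}, {"x": 0.94, "y": -0.28, "z": 0, "rx": 0, "ry": 0, "rz": 0}, {"x": 0.94, "y": -0.28, "z": 0, "rx": 0, "ry": 0, "rz": 0}, {"x": 0.94, "y": -0.28, "z": 0, "rx": 0, "ry": 0, "rz": 0}, {"x": 0.94, "y": -0.28, "z": 0, "rx": 0, "ry": 0, "rz": 0}, {"x": 0.94, "y": -0.28, "z": 0, "rx": 0, "ry": 0, "rz": 0}, {"x": 0.94, "y": -0.28, "z": 0, "rx": 0, "ry": 0, "rz": 0}], "jaw": -1}}

```text
t: 1.08
eef_pos: [387.5, -461.6, 214.6]
tcp_rot: [3.142, 0.0, 0.296]
ft_force: [-0.2, -0.8, -0.4]
opening: 1.0
grip_force: 0.0
```

{"fn": "step_arm", "kwargs": {"plan": [{"x": 0.94, "y": -0.28, "z": 0, "rx": 0, "ry": 0, "rz": 0}, {"x": 0.94, "y": -0.28, "z": 0, "rx": 0, "ry": 0, "rz": 0}, {"x": 0.94, "y": -0.28, "z": 0, "rx": 0, "ry": 0, "rz": 0}, {"x": 0.94, "y": -0.28, "z": 0, "rx": 0, "ry": 0, "rz": 0}, {"x": 0.94, "y": -0.28, "z": 0, "rx": 0, "ry": 0, "rz": 0}, {"x": 0, "y": 0, "z": 0, "rx": 0, "ry": 0, "rz": -1}, {"x": 0, "y": 0, "z": 0, "rx": 0, "ry": 0, "rz": -1}, {"x": 0, "y": 0, "z": 0, "rx": 0, "ry": 0, "rz": -1}, {"x": 0, "y": 0, "z": 0, "rx": 0, "ry": 0, "rz": -1}, {"x": 0, "y": 0, "z": 0, "rx": 0, "ry": 0, "rz": -1}]}}

```text
t: 1.92
eef_pos: [488.8, -394.5, 214.5]
tcp_rot: [-3.141, 0.0, 0.801]
ft_force: [-0.2, -0.1, 0.2]
opening: 1.001
grip_force: 0.0
```

{"fn": "step_arm", "kwargs": {"plan": [{"x": 0, "y": 0, "z": 0, "rx": 0, "ry": 0, "rz": -1}, {"x": 0, "y": 0, "z": 0, "rx": 0, "ry": 0, "rz": -1}, {"x": 0, "y": 0, "z": 0, "rx": 0, "ry": 0, "rz": -1}, {"x": 0, "y": 0, "z": 0, "rx": 0, "ry": 0, "rz": -1}, {"x": 0, "y": 0, "z": 0, "rx": 0, "ry": 0, "rz": -1}, {"x": 0, "y": 0, "z": 0, "rx": 0, "ry": 0, "rz": -1}, {"x": 0, "y": 0, "z": 0, "rx": 0, "ry": 0, "rz": -1}, {"x": 0, "y": 0, "z": 0, "rx": 0, "ry": 0, "rz": -1}, {"x": 0, "y": 0, "z": 0, "rx": 0, "ry": 0, "rz": -1}, {"x": 0, "y": 0, "z": 0, "rx": 0, "ry": 0, "rz": -1}]}}

```text
t: 2.75
eef_pos: [488.7, -394.6, 214.5]
tcp_rot: [-3.141, -0.0, 1.801]
ft_force: [-0.2, -0.1, 0.0]
opening: 1.001
grip_force: 0.0
```

Run:
```python
from cell import *
import cv2,numpy as np
from h import *
s=state();print(s["t"],s["eef_pos"],s["tcp_rot"],s["joints"],s["ft_force"])
for n in("wrist","scene","top"):
    c=read_camera(n);np.savez(f"{n}1.npz",**c)
w=load("wrist1")["image"];t=load("top1")["image"][120:270,130:470]
cv2.imwrite("pics/c1.png",np.vstack([cv2.resize(w,(440,330)),cv2.resize(t,(440,194))])[:,:,::-1])
```

```text
2.75 [ 488.73966683 -394.63660628  214.5105349 ] [-3.14143041e+00 -1.30820913e-04  1.80072605e+00] [-7.84342293e-01  4.95696069e-01  1.55067974e+00 -7.72173602e-05
  1.09541363e+00 -1.01423668e+00] [-0.15736018 -0.05170562  0.02712085]
```

View pics/c1.png

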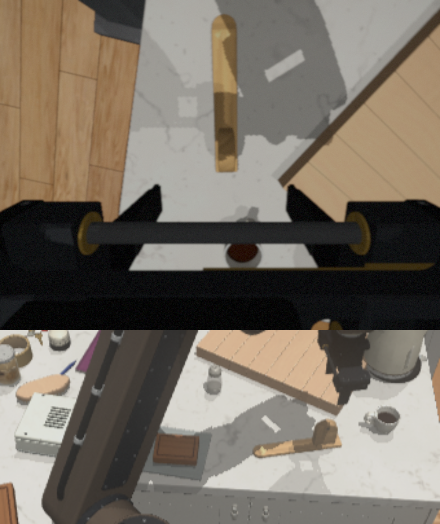

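The wrist view shows the stick upright at (225,15)-(227,170), with its handle at (226,140). In the top part the board is at (177,447) on the bed, with most of it unoccluded. Now the fine measurement.

Run:
```python
from h import *
np.set_printoptions(suppress=True,precision=1)
def rect(S,n):
    r=cv2.minAreaRect(S[:,:2].astype(np.float32));print(n,len(S),"z",np.median(S[:,2]),np.array(r[0]),np.array(r[1]),r[2])
    print(cv2.boxPoints(r))
def wood(c,lo=8,hi=25):
    return cv2.inRange(cv2.cvtColor(c["image"],cv2.COLOR_RGB2HSV),(lo,70,50),(hi,255,255))
for n in("wrist1","top1"):
    c=load(n);P=cloud(c);m=wood(c)>0
    near=(abs(P[...,0]-475)<80)&(abs(P[...,1]+325)<150)&m
    rect(P[near&(P[...,2]>7)&(P[...,2]<15)],n+" sole")
    rect(P[near&(P[...,2]>35)&(P[...,2]<95)],n+" handle")
for n in("top1","scene1"):
    c=load(n);P=cloud(c);hs=cv2.cvtColor(c["image"],cv2.COLOR_RGB2HSV)
    m=cv2.inRange(hs,(0,80,30),(15,255,255))>0
    B=m&(abs(P[...,0]-430)<90)&(abs(P[...,1]+25)<110)
    rect(P[B&(P[...,2]>26)&(P[...,2]<34)],n+" board")
    bed=(~m)&(abs(P[...,0]-440)<100)&(P[...,1]>-160)&(P[...,1]<-80)&(P[...,2]>4)&(P[...,2]<9)&(hs[...,2]<175)
    if bed.sum()>20: rect(P[bed],n+" bed rear")
    H=(abs(P[...,2]-68)<4)&(P[...,0]>330)&(P[...,0]<620)&(P[...,1]>60)&(P[...,1]<420)&(hs[...,2]>150)&(hs[...,1]<60)
    rect(P[H],n+" hood")
```

```text
wrist1 sole 4572 z 10.1276333153027 [ 473.6 -326.2] [ 35.  227.7] 14.208473205566406
[[ 428.7 -220.1]
 [ 484.6 -440.8]
 [ 518.6 -432.2]
 [ 462.7 -211.5]]
wrist1 handle 1151 z 84.03644046309459 [ 490.1 -391.7] [22.  51.6] 14.010172843933105
[[ 473.1 -369.3]
 [ 485.7 -419.4]
 [ 507.  -414.1]
 [ 494.5 -364. ]]
top1 sole 339 z 11.148963545561436 [ 471.6 -324.2] [ 38.1 225.3] 13.008024215698242
[[ 427.7 -218.7]
 [ 478.4 -438.2]
 [ 515.5 -429.7]
 [ 464.8 -210.1]]
top1 handle 132 z 73.62329726136389 [ 488.2 -392.3] [23.8 53.3] 12.974565505981445
[[ 470.6 -369. ]
 [ 482.6 -421. ]
 [ 505.8 -415.6]
 [ 493.9 -363.7]]
top1 board 448 z 30.386729709511393 [428.2 -18. ] [107.8  84.6] 89.7397232055664
[[385.7 -71.7]
 [470.2 -72.1]
 [470.7  35.7]
 [386.1  36.1]]
top1 bed rear 224 z 5.660563498341511 [ 439.4 -119.9] [197.1  79.3] 0.023797104135155678
[[ 340.8  -80.2]
 [ 340.9 -159.6]
 [ 538.  -159.5]
 [ 538.   -80.1]]
top1 hood 834 z 68.40683871247418 [475.5 315.8] [123.3 154.6] 85.15863037109375
[[393.2 260.9]
 [547.3 247.9]
 [557.7 370.7]
 [403.6 383.8]]
scene1 board 322 z 29.40274155535534 [431.  -23.5] [110.9  82.4] 88.99161529541016
[[388.8 -78.2]
 [471.2 -79.6]
 [473.2  31.2]
 [390.8  32.7]]
scene1 bed rear 114 z 5.589794255803186 [ 440.1 -119.2] [ 78.6 171.8] 89.075439453125
[[ 353.6 -157.1]
 [ 525.4 -159.9]
 [ 526.7  -81.3]
 [ 354.9  -78.6]]
scene1 hood 569 z 67.68118960621347 [464.5 220.2] [200.1 153. ] 83.0022201538086
[[376.4 130.2]
 [528.2 111.6]
 [552.6 310.2]
 [400.8 328.9]]
```

{"fn": "step_arm", "kwargs": {"plan": [{"x": 0.11, "y": 0.08, "z": 0.96, "rx": 0, "ry": 0, "rz": -0.08}, {"x": 0, "y": 0, "z": 0.96, "rx": 0, "ry": 0, "rz": 0}, {"x": 0, "y": 0, "z": 0.96, "rx": 0, "ry": 0, "rz": 0}, {"x": 0, "y": 0, "z": 0.96, "rx": 0, "ry": 0, "rz": 0}, {"x": 0, "y": 0, "z": 0.96, "rx": 0, "ry": 0, "rz": 0}, {"x": 0, "y": 0, "z": 0.96, "rx": 0, "ry": 0, "rz": 0}, {"x": 0, "y": 0, "z": 0.8, "rx": 0, "ry": 0, "rz": 0}, {"x": 0, "y": 0, "z": 0.6, "rx": 0, "ry": 0, "rz": 0}, {"x": 0, "y": 0, "z": 0.4, "rx": 0, "ry": 0, "rz": 0}, {"x": 0, "y": 0, "z": 0.1, "rx": 0, "ry": 0, "rz": 0}], "jaw": -1}}

```text
t: 3.73
eef_pos: [489.7, -391.1, 21.5]
tcp_rot: [-3.14, -0.002, 1.801]
ft_force: [-0.5, 0.6, 0.1]
opening: 0.997
grip_force: 0.0
```

{"fn": "step_arm", "kwargs": {"plan": [{"x": 0, "y": 0, "z": 0, "rx": 0, "ry": 0, "rz": 0}, {"x": 0, "y": 0, "z": 0, "rx": 0, "ry": 0, "rz": 0}, {"x": 0, "y": 0, "z": 0, "rx": 0, "ry": 0, "rz": 0}, {"x": 0, "y": 0, "z": 0, "rx": 0, "ry": 0, "rz": 0}, {"x": 0, "y": 0, "z": 0, "rx": 0, "ry": 0, "rz": 0}, {"x": 0, "y": 0, "z": 0, "rx": 0, "ry": 0, "rz": 0}, {"x": 0, "y": 0, "z": 0, "rx": 0, "ry": 0, "rz": 0}, {"x": 0, "y": 0, "z": 0, "rx": 0, "ry": 0, "rz": 0}, {"x": 0, "y": 0, "z": 0, "rx": 0, "ry": 0, "rz": 0}, {"x": 0, "y": 0, "z": 0, "rx": 0, "ry": 0, "rz": 0}], "jaw": 1}}

```text
t: 4.57
eef_pos: [490.1, -391.6, 23.1]
tcp_rot: [-3.142, 0.0, 1.804]
ft_force: [-0.4, 0.2, 0.6]
opening: 0.355
grip_force: 0.0
```

{"fn": "step_arm", "kwargs": {"plan": [{"x": 0, "y": 0, "z": 0, "rx": 0, "ry": 0, "rz": 0}, {"x": 0, "y": 0, "z": 0, "rx": 0, "ry": 0, "rz": 0}, {"x": 0, "y": 0, "z": 0, "rx": 0, "ry": 0, "rz": 0}, {"x": 0, "y": 0, "z": 0, "rx": 0, "ry": 0, "rz": 0}, {"x": 0, "y": 0, "z": 0, "rx": 0, "ry": 0, "rz": 0}, {"x": 0, "y": 0, "z": 0, "rx": 0, "ry": 0, "rz": 0}, {"x": 0, "y": 0, "z": 0, "rx": 0, "ry": 0, "rz": 0}, {"x": 0, "y": 0, "z": 0, "rx": 0, "ry": 0, "rz": 0}, {"x": 0, "y": 0, "z": 0, "rx": 0, "ry": 0, "rz": 0}, {"x": 0, "y": 0, "z": 0, "rx": 0, "ry": 0, "rz": 0}], "jaw": 1}}

```text
t: 5.4
eef_pos: [490.1, -391.6, 23.1]
tcp_rot: [-3.142, 0.0, 1.804]
ft_force: [0.5, -0.7, -0.5]
opening: 0.23
grip_force: 30.0
```

{"fn": "step_arm", "kwargs": {"plan": [{"x": 0, "y": 0, "z": -0.2, "rx": 0, "ry": 0, "rz": 0}, {"x": 0, "y": 0, "z": -0.4, "rx": 0, "ry": 0, "rz": 0}, {"x": 0, "y": 0, "z": -0.5, "rx": 0, "ry": 0, "rz": 0}, {"x": 0, "y": 0, "z": -0.4, "rx": 0, "ry": 0, "rz": 0.2}, {"x": 0, "y": 0, "z": 0, "rx": 0, "ry": 0, "rz": 0.6}, {"x": 0, "y": 0, "z": 0, "rx": 0, "ry": 0, "rz": 0.7}, {"x": 0, "y": 0, "z": 0, "rx": 0, "ry": 0, "rz": 0.7}, {"x": 0, "y": 0, "z": 0, "rx": 0, "ry": 0, "rz": 0.7}, {"x": 0, "y": 0, "z": 0, "rx": 0, "ry": 0, "rz": 0.55}, {"x": 0, "y": 0, "z": 0, "rx": 0, "ry": 0, "rz": 0.13}]}}

```text
t: 6.23
eef_pos: [490.3, -391.7, 61.9]
tcp_rot: [3.141, 0.001, 1.442]
ft_force: [-0.1, -1.1, -1.4]
opening: 0.229
grip_force: 30.0
```

{"fn": "step_arm", "kwargs": {"plan": [{"x": 0.2, "y": -0.2, "z": 0, "rx": 0, "ry": 0, "rz": 0}, {"x": 0.45, "y": -0.5, "z": 0, "rx": 0, "ry": 0, "rz": 0}, {"x": 0.55, "y": -0.6, "z": 0, "rx": 0, "ry": 0, "rz": 0}, {"x": 0.55, "y": -0.6, "z": 0, "rx": 0, "ry": 0, "rz": 0}, {"x": 0.55, "y": -0.6, "z": 0, "rx": 0, "ry": 0, "rz": 0}, {"x": 0.55, "y": -0.6, "z": 0, "rx": 0, "ry": 0, "rz": 0}, {"x": 0.55, "y": -0.6, "z": 0, "rx": 0, "ry": 0, "rz": 0}, {"x": 0.5, "y": -0.5, "z": 0, "rx": 0, "ry": 0, "rz": 0}, {"x": 0.19, "y": -0.2, "z": 0, "rx": 0, "ry": 0, "rz": 0}, {"x": 0, "y": 0, "z": 0, "rx": 0, "ry": 0, "rz": 0}]}}

```text
t: 7.07
eef_pos: [393.0, -275.4, 61.2]
tcp_rot: [-3.141, -0.0, 1.447]
ft_force: [0.7, -0.2, -1.5]
opening: 0.228
grip_force: 30.0
```

Run:
```python
from cell import *
from h import *
np.set_printoptions(suppress=True,precision=1)
s=state();print(s["eef_pos"],s["tcp_rot"],s["joints"],s["ft_force"],s["moment"])
for n in("scene","top","wrist"): np.savez(f"{n}2.npz",**read_camera(n))
def rect(S,n):
    if len(S)<15: print(n,len(S));return
    r=cv2.minAreaRect(S[:,:2].astype(np.float32));print(n,len(S),"z",np.median(S[:,2]),np.array(r[0]),np.array(r[1]),r[2]);print(cv2.boxPoints(r).tolist())
G=s["eef_pos"];y=s["tcp_rot"][2];fw=np.array([np.cos(y),np.sin(y)])
for n in("wrist2","top2","scene2"):
    c=load(n);P=cloud(c);hs=cv2.cvtColor(c["image"],cv2.COLOR_RGB2HSV)
    m=cv2.inRange(hs,(8,70,50),(25,255,255))>0
    a=(P[...,:2]-G[:2])@fw;b=(P[...,:2]-G[:2])@np.array([-fw[1],fw[0]])
    k=m&(a>30)&(a<190)&(abs(b)<30)&(P[...,2]>30)&(P[...,2]<70);
    if k.sum()>30: q=P[k];print(n,"sole z fit",np.polyfit(a[k],q[:,2],1),"amax",a[k].max(),"lateral",np.polyfit(a[k],b[k],1))
    B=(cv2.inRange(hs,(0,80,30),(15,255,255))>0)&(abs(P[...,0]-430)<90)&(abs(P[...,1]+25)<110)&(P[...,2]>26)&(P[...,2]<34)
    rect(P[B],n+" board")
    H=(abs(P[...,2]-68)<4)&(P[...,0]>330)&(P[...,0]<620)&(P[...,1]>60)&(P[...,1]<420)&(hs[...,2]>150)&(hs[...,1]<60)
    rect(P[H],n+" hood")
t=load("top2")["image"][120:270,130:470];w=load("wrist2")["image"]
cv2.imwrite("pics/d.png",np.vstack([cv2.resize(w,(440,330)),cv2.resize(t,(440,194))])[:,:,::-1])
```

```text
[ 393.  -275.4   61.2] [-3.1 -0.   1.4] [-0.7  0.5  2.1 -0.   0.6 -0.6] [ 0.7 -0.2 -1.5] [-0.  -0.1 -0.1]
wrist2 sole z fit [-0.  48.1] amax 134.17546898001703 lateral [ 0.  -1.2]
wrist2 board 0
wrist2 hood 0
top2 sole z fit [ 0.  48.4] amax 181.0512771921225 lateral [-0.   4.8]
top2 board 458 z 30.323715504391032 [427.9 -18.1] [107.5  81.5] 89.64225006103516
[[386.83990478515625, -71.60516357421875], [468.37725830078125, -72.11427307128906], [469.04876708984375, 35.431068420410156], [387.51141357421875, 35.94017791748047]]
top2 hood 812 z 68.58018865654054 [475.5 317.5] [119.5 154.7] 84.23970794677734
[[392.5353698730469, 265.8531799316406], [546.4063110351562, 250.33126831054688], [558.4012451171875, 369.2384948730469], [404.5302734375, 384.7604064941406]]
scene2 sole z fit [-0. 48.] amax 182.68255099689145 lateral [-0.   3.7]
scene2 board 320 z 29.512934009976227 [430.7 -24.1] [111.4  83.4] 88.7383804321289
[[387.75689697265625, -78.86503601074219], [471.17901611328125, -80.70223999023438], [473.6318359375, 30.672195434570312], [390.209716796875, 32.5093994140625]]
scene2 hood 557 z 67.79032423209487 [461.9 218.2] [193.3 157.1] 83.08380889892578
[[372.2722473144531, 131.75985717773438], [528.2521362304688, 112.8394775390625], [551.525146484375, 304.7023620605469], [395.54522705078125, 323.62274169921875]]
```

View pics/d.png

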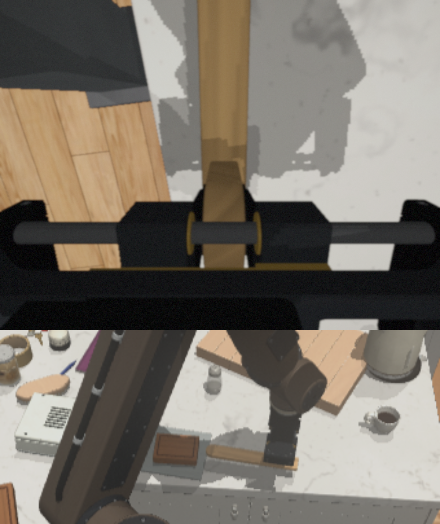

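The stick hangs level in the grip, with its nose just short of the board. The top part shows the board at (177,447) and the stick at (250,457). I'll lower it and begin pushing slightly left of centre so the board straightens.

{"fn": "step_arm", "kwargs": {"plan": [{"x": 0, "y": 0, "z": 0.2, "rx": 0, "ry": 0, "rz": 0}, {"x": 0, "y": 0, "z": 0.3, "rx": 0, "ry": 0, "rz": 0}, {"x": 0, "y": 0, "z": 0.3, "rx": 0, "ry": 0, "rz": 0}, {"x": 0, "y": 0, "z": 0.22, "rx": 0, "ry": 0, "rz": 0}, {"x": 0, "y": 0, "z": 0.11, "rx": 0, "ry": 0, "rz": 0}, {"x": 0, "y": 0, "z": 0, "rx": 0, "ry": 0, "rz": 0}, {"x": 0.15, "y": 0, "z": 0, "rx": 0, "ry": 0, "rz": 0}, {"x": 0.2, "y": 0, "z": 0, "rx": 0, "ry": 0, "rz": 0}, {"x": 0.2, "y": 0, "z": 0, "rx": 0, "ry": 0, "rz": 0}, {"x": 0.2, "y": 0, "z": 0, "rx": 0, "ry": 0, "rz": 0}]}}

```text
t: 8.05
eef_pos: [396.2, -257.2, 32.6]
tcp_rot: [3.141, 0.0, 1.446]
ft_force: [0.3, -0.2, -2.0]
opening: 0.228
grip_force: 30.0
```

{"fn": "step_arm", "kwargs": {"plan": [{"x": 0.2, "y": 0, "z": 0, "rx": 0, "ry": 0, "rz": 0}, {"x": 0.2, "y": 0, "z": 0, "rx": 0, "ry": 0, "rz": 0}, {"x": 0.2, "y": 0, "z": 0, "rx": 0, "ry": 0, "rz": 0}, {"x": 0.2, "y": 0, "z": 0, "rx": 0, "ry": 0, "rz": 0}, {"x": 0.2, "y": 0, "z": 0, "rx": 0, "ry": 0, "rz": 0}, {"x": 0.2, "y": 0, "z": 0, "rx": 0, "ry": 0, "rz": 0}, {"x": 0.2, "y": 0, "z": 0, "rx": 0, "ry": 0, "rz": 0}, {"x": 0.2, "y": 0, "z": 0, "rx": 0, "ry": 0, "rz": 0}, {"x": 0.15, "y": 0, "z": 0, "rx": 0, "ry": 0, "rz": 0}, {"x": 0, "y": 0, "z": 0, "rx": 0, "ry": 0, "rz": 0}]}}

```text
t: 8.88
eef_pos: [401.4, -213.5, 32.3]
tcp_rot: [-3.141, -0.0, 1.446]
ft_force: [-0.1, 0.0, -1.8]
opening: 0.229
grip_force: 30.0
```

```bash
cat > look.py <<'E'
import sys
from cell import *
from h import *
np.set_printoptions(suppress=True,precision=1)
M=np.array([452,126.]);F=np.array([.12,.993]);N=np.array([-.993,.12]);k=sys.argv[1]
s=state();g=s["eef_pos"][:2]-M;print("t",s["t"],"nose along",g@F+185,"lat",g@N,"tcp",s["eef_pos"],"yaw",s["tcp_rot"],"F",s["ft_force"],"mom",s["moment"])
for n in("scene","top"):
    c=read_camera(n);np.savez(f"{n}{k}.npz",**c);P=cloud(c);hs=cv2.cvtColor(c["image"],cv2.COLOR_RGB2HSV)
    L=np.dstack([(P[...,:2]-M)@F,(P[...,:2]-M)@N,P[...,2]])
    B=(cv2.inRange(hs,(0,80,30),(15,255,255))>0)&(L[...,0]>-240)&(L[...,0]<20)&(abs(L[...,1])<80)&(L[...,2]>26)&(L[...,2]<34)
    if B.sum()>15: print(n,"board in steriliser axes",B.sum(),cv2.boxPoints(cv2.minAreaRect(L[B][:,:2].astype(np.float32))).round().tolist())
    W=(cv2.inRange(hs,(8,70,50),(25,255,255))>0)&(L[...,0]<0)&(L[...,0]>-420)&(abs(L[...,1])<50)&(L[...,2]>9)&(L[...,2]<26)
    if W.sum()>30: print(n,"sole",W.sum(),cv2.boxPoints(cv2.minAreaRect(L[W][:,:2].astype(np.float32))).round().tolist(),np.median(L[W][:,2]))
    Rr=(L[...,0]<-8)&(L[...,0]>-68)&(abs(L[...,1])<75)&(L[...,2]>18)&(L[...,2]<25)&(~B)&(~W)
    for sg in(1,-1):
        q=L[Rr&(sg*L[...,1]>35)]
        if len(q)>10: print(n,"rail",sg,len(q),np.polyfit(q[:,0],q[:,1],1))
E
python3 look.py 3
```

```text
t 8.8833 nose along -158.2123993386793 lat 9.458547765395814 tcp [ 401.4 -213.5   32.3] yaw [-3.1 -0.   1.4] F [-0.1  0.  -1.8] mom [-0.1 -0.1  0. ]
scene board in steriliser axes 303 [[-196.0, 36.0], [-196.0, -45.0], [-53.0, -45.0], [-54.0, 37.0]]
scene sole 553 [[-394.0, -46.0], [-48.0, -47.0], [-47.0, 38.0], [-394.0, 39.0]] 19.433342757590214
scene rail 1 17 [-0.2 46.5]
scene rail -1 20 [  0.3 -48.3]
top board in steriliser axes 418 [[-168.0, -39.0], [-57.0, -41.0], [-56.0, 40.0], [-166.0, 42.0]]
top sole 570 [[-389.0, 31.0], [-386.0, -52.0], [-50.0, -39.0], [-53.0, 44.0]] 20.06135599488512
```

{"fn": "step_arm", "kwargs": {"plan": [{"x": -0.2, "y": 0, "z": 0, "rx": 0, "ry": 0, "rz": 0}, {"x": -0.1, "y": 0.1, "z": 0, "rx": 0, "ry": 0, "rz": 0}, {"x": 0, "y": 0.26, "z": 0, "rx": 0, "ry": 0, "rz": 0}, {"x": 0, "y": 0.1, "z": 0, "rx": 0, "ry": 0, "rz": 0.03}, {"x": 0.15, "y": 0, "z": 0, "rx": 0, "ry": 0, "rz": 0}, {"x": 0.2, "y": 0, "z": 0, "rx": 0, "ry": 0, "rz": 0}, {"x": 0.25, "y": 0, "z": 0, "rx": 0, "ry": 0, "rz": 0}, {"x": 0.3, "y": 0, "z": 0, "rx": 0, "ry": 0, "rz": 0}, {"x": 0.3, "y": 0, "z": 0, "rx": 0, "ry": 0, "rz": 0}, {"x": 0.3, "y": 0, "z": 0, "rx": 0, "ry": 0, "rz": 0}]}}

```text
t: 9.82
eef_pos: [416.8, -185.0, 32.4]
tcp_rot: [-3.142, 0.0, 1.443]
ft_force: [-0.1, -1.3, -3.0]
opening: 0.228
grip_force: 30.0
```

{"fn": "step_arm", "kwargs": {"plan": [{"x": 0.3, "y": 0, "z": 0, "rx": 0, "ry": 0, "rz": 0}, {"x": 0.3, "y": 0, "z": 0, "rx": 0, "ry": 0, "rz": 0}, {"x": 0.3, "y": 0, "z": 0, "rx": 0, "ry": 0, "rz": 0}, {"x": 0.3, "y": 0, "z": 0, "rx": 0, "ry": 0, "rz": 0}, {"x": 0.3, "y": 0, "z": 0, "rx": 0, "ry": 0, "rz": 0}, {"x": 0.3, "y": 0, "z": 0, "rx": 0, "ry": 0, "rz": 0}, {"x": 0.25, "y": 0, "z": 0, "rx": 0, "ry": 0, "rz": 0}, {"x": 0.2, "y": 0, "z": 0, "rx": 0, "ry": 0, "rz": 0}, {"x": 0.15, "y": 0, "z": 0, "rx": 0, "ry": 0, "rz": 0}, {"x": 0.1, "y": 0, "z": 0, "rx": 0, "ry": 0, "rz": 0}]}}

```text
t: 10.65
eef_pos: [424.8, -123.6, 32.4]
tcp_rot: [-3.142, 0.0, 1.443]
ft_force: [-0.6, -1.5, -1.0]
opening: 0.232
grip_force: 30.0
```

```bash
python3 look.py 4
```

```text
t 10.65 nose along -66.14312646335719 lat -2.9665133151359804 tcp [ 424.8 -123.6   32.4] yaw [-3.1  0.   1.4] F [-0.6 -1.5 -1. ] mom [-0.4 -0.   0. ]
scene board in steriliser axes 231 [[-239.0, -31.0], [11.0, -46.0], [16.0, 35.0], [-234.0, 50.0]]
scene sole 469 [[-304.0, 24.0], [-300.0, -60.0], [3.0, -44.0], [-1.0, 40.0]] 19.34472103032122
scene rail 1 14 [-0.2 48. ]
scene rail -1 16 [  0.2 -51.9]
top board in steriliser axes 270 [[-71.0, 37.0], [-67.0, -44.0], [-0.0, -40.0], [-5.0, 41.0]]
top sole 504 [[-298.0, -20.0], [-2.0, -48.0], [6.0, 38.0], [-289.0, 66.0]] 20.365353187064358
top rail 1 25 [-0.3 47.1]
top rail -1 28 [  0.1 -51.2]
```

{"fn": "step_arm", "kwargs": {"plan": [{"x": 0.15, "y": 0, "z": 0, "rx": 0, "ry": 0, "rz": -0.07}, {"x": 0.25, "y": 0, "z": 0, "rx": 0, "ry": 0, "rz": 0}, {"x": 0.3, "y": 0, "z": 0, "rx": 0, "ry": 0, "rz": 0}, {"x": 0.3, "y": 0, "z": 0, "rx": 0, "ry": 0, "rz": 0}, {"x": 0.3, "y": 0, "z": 0, "rx": 0, "ry": 0, "rz": 0}, {"x": 0.3, "y": 0, "z": 0, "rx": 0, "ry": 0, "rz": 0}, {"x": 0.3, "y": 0, "z": 0, "rx": 0, "ry": 0, "rz": 0}, {"x": 0.25, "y": 0, "z": 0, "rx": 0, "ry": 0, "rz": 0}, {"x": 0.2, "y": 0, "z": 0, "rx": 0, "ry": 0, "rz": 0}, {"x": 0.15, "y": 0, "z": 0, "rx": 0, "ry": 0, "rz": 0}]}}

```text
t: 11.58
eef_pos: [432.4, -61.3, 32.4]
tcp_rot: [-3.142, 0.0, 1.45]
ft_force: [-0.2, -2.3, -0.3]
opening: 0.232
grip_force: 30.0
```

{"fn": "step_arm", "kwargs": {"plan": [{"x": 0.04, "y": 0, "z": 0, "rx": 0, "ry": 0, "rz": 0}, {"x": 0.04, "y": 0, "z": 0, "rx": 0, "ry": 0, "rz": 0}, {"x": 0.04, "y": 0, "z": 0, "rx": 0, "ry": 0, "rz": 0}, {"x": 0.04, "y": 0, "z": 0, "rx": 0, "ry": 0, "rz": 0}, {"x": 0.04, "y": 0, "z": 0, "rx": 0, "ry": 0, "rz": 0}, {"x": 0.04, "y": 0, "z": 0, "rx": 0, "ry": 0, "rz": 0}, {"x": 0.04, "y": 0, "z": 0, "rx": 0, "ry": 0, "rz": 0}, {"x": 0.04, "y": 0, "z": 0, "rx": 0, "ry": 0, "rz": 0}, {"x": 0.04, "y": 0, "z": 0, "rx": 0, "ry": 0, "rz": 0}, {"x": 0.04, "y": 0, "z": 0, "rx": 0, "ry": 0, "rz": 0}]}}

```text
t: 12.42
eef_pos: [433.6, -52.0, 32.4]
tcp_rot: [3.142, 0.0, 1.45]
ft_force: [-0.6, -1.3, -0.7]
opening: 0.231
grip_force: 30.0
```

{"fn": "step_arm", "kwargs": {"plan": [{"x": 0.04, "y": 0, "z": 0, "rx": 0, "ry": 0, "rz": 0}, {"x": 0.04, "y": 0, "z": 0, "rx": 0, "ry": 0, "rz": 0}, {"x": 0.04, "y": 0, "z": 0, "rx": 0, "ry": 0, "rz": 0}, {"x": 0.04, "y": 0, "z": 0, "rx": 0, "ry": 0, "rz": 0}, {"x": 0.04, "y": 0, "z": 0, "rx": 0, "ry": 0, "rz": 0}, {"x": 0.04, "y": 0, "z": 0, "rx": 0, "ry": 0, "rz": 0}, {"x": 0.04, "y": 0, "z": 0, "rx": 0, "ry": 0, "rz": 0}, {"x": 0.04, "y": 0, "z": 0, "rx": 0, "ry": 0, "rz": 0}, {"x": 0.04, "y": 0, "z": 0, "rx": 0, "ry": 0, "rz": 0}, {"x": 0.04, "y": 0, "z": 0, "rx": 0, "ry": 0, "rz": 0}]}}

```text
t: 13.25
eef_pos: [434.8, -42.1, 32.4]
tcp_rot: [3.142, 0.0, 1.45]
ft_force: [-0.8, -2.1, -0.8]
opening: 0.231
grip_force: 30.0
```

{"fn": "step_arm", "kwargs": {"plan": [{"x": 0.024, "y": 0, "z": 0, "rx": 0, "ry": 0, "rz": 0}, {"x": 0.024, "y": 0, "z": 0, "rx": 0, "ry": 0, "rz": 0}, {"x": 0.024, "y": 0, "z": 0, "rx": 0, "ry": 0, "rz": 0}, {"x": 0.024, "y": 0, "z": 0, "rx": 0, "ry": 0, "rz": 0}, {"x": 0.024, "y": 0, "z": 0, "rx": 0, "ry": 0, "rz": 0}, {"x": 0.024, "y": 0, "z": 0, "rx": 0, "ry": 0, "rz": 0}, {"x": 0.024, "y": 0, "z": 0, "rx": 0, "ry": 0, "rz": 0}, {"x": 0.024, "y": 0, "z": 0, "rx": 0, "ry": 0, "rz": 0}, {"x": 0.024, "y": 0, "z": 0, "rx": 0, "ry": 0, "rz": 0}, {"x": 0.024, "y": 0, "z": 0, "rx": 0, "ry": 0, "rz": 0}]}}

```text
t: 14.08
eef_pos: [435.5, -36.2, 32.4]
tcp_rot: [3.142, 0.0, 1.45]
ft_force: [-0.8, -2.2, -1.1]
opening: 0.227
grip_force: 30.0
```

{"fn": "step_arm", "kwargs": {"plan": [{"x": 0.024, "y": 0, "z": 0, "rx": 0, "ry": 0, "rz": 0}, {"x": 0.024, "y": 0, "z": 0, "rx": 0, "ry": 0, "rz": 0}, {"x": 0.024, "y": 0, "z": 0, "rx": 0, "ry": 0, "rz": 0}, {"x": 0.024, "y": 0, "z": 0, "rx": 0, "ry": 0, "rz": 0}, {"x": 0.024, "y": 0, "z": 0, "rx": 0, "ry": 0, "rz": 0}, {"x": 0.024, "y": 0, "z": 0, "rx": 0, "ry": 0, "rz": 0}, {"x": 0.024, "y": 0, "z": 0, "rx": 0, "ry": 0, "rz": 0}, {"x": 0.024, "y": 0, "z": 0, "rx": 0, "ry": 0, "rz": 0}, {"x": 0.024, "y": 0, "z": 0, "rx": 0, "ry": 0, "rz": 0}, {"x": 0.024, "y": 0, "z": 0, "rx": 0, "ry": 0, "rz": 0}]}}

```text
t: 14.92
eef_pos: [436.2, -30.2, 32.4]
tcp_rot: [3.141, 0.0, 1.45]
ft_force: [-0.2, -1.9, -0.7]
opening: 0.233
grip_force: 30.0
```

{"fn": "step_arm", "kwargs": {"plan": [{"x": 0.024, "y": 0, "z": 0, "rx": 0, "ry": 0, "rz": 0}, {"x": 0.024, "y": 0, "z": 0, "rx": 0, "ry": 0, "rz": 0}, {"x": 0.024, "y": 0, "z": 0, "rx": 0, "ry": 0, "rz": 0}, {"x": 0.024, "y": 0, "z": 0, "rx": 0, "ry": 0, "rz": 0}, {"x": 0.024, "y": 0, "z": 0, "rx": 0, "ry": 0, "rz": 0}, {"x": 0.024, "y": 0, "z": 0, "rx": 0, "ry": 0, "rz": 0}, {"x": 0.024, "y": 0, "z": 0, "rx": 0, "ry": 0, "rz": 0}, {"x": 0.024, "y": 0, "z": 0, "rx": 0, "ry": 0, "rz": 0}, {"x": 0.024, "y": 0, "z": 0, "rx": 0, "ry": 0, "rz": 0}, {"x": 0.024, "y": 0, "z": 0, "rx": 0, "ry": 0, "rz": 0}]}}

```text
t: 15.75
eef_pos: [437.0, -24.2, 32.4]
tcp_rot: [3.142, 0.0, 1.45]
ft_force: [0.0, -1.4, -1.1]
opening: 0.231
grip_force: 30.0
```

{"fn": "step_arm", "kwargs": {"plan": [{"x": 0.024, "y": 0, "z": 0, "rx": 0, "ry": 0, "rz": 0}, {"x": 0.024, "y": 0, "z": 0, "rx": 0, "ry": 0, "rz": 0}, {"x": 0.024, "y": 0, "z": 0, "rx": 0, "ry": 0, "rz": 0}, {"x": 0.024, "y": 0, "z": 0, "rx": 0, "ry": 0, "rz": 0}, {"x": 0.024, "y": 0, "z": 0, "rx": 0, "ry": 0, "rz": 0}, {"x": 0.024, "y": 0, "z": 0, "rx": 0, "ry": 0, "rz": 0}, {"x": 0.024, "y": 0, "z": 0, "rx": 0, "ry": 0, "rz": 0}, {"x": 0.024, "y": 0, "z": 0, "rx": 0, "ry": 0, "rz": 0}, {"x": 0.024, "y": 0, "z": 0, "rx": 0, "ry": 0, "rz": 0}, {"x": 0.024, "y": 0, "z": 0, "rx": 0, "ry": 0, "rz": 0}]}}

```text
t: 16.58
eef_pos: [437.7, -18.3, 32.4]
tcp_rot: [3.142, 0.0, 1.45]
ft_force: [-0.1, -1.5, -1.0]
opening: 0.231
grip_force: 30.0
```

{"fn": "step_arm", "kwargs": {"plan": [{"x": 0.024, "y": 0, "z": 0, "rx": 0, "ry": 0, "rz": 0}, {"x": 0.024, "y": 0, "z": 0, "rx": 0, "ry": 0, "rz": 0}, {"x": 0.024, "y": 0, "z": 0, "rx": 0, "ry": 0, "rz": 0}, {"x": 0.024, "y": 0, "z": 0, "rx": 0, "ry": 0, "rz": 0}, {"x": 0.024, "y": 0, "z": 0, "rx": 0, "ry": 0, "rz": 0}, {"x": 0.024, "y": 0, "z": 0, "rx": 0, "ry": 0, "rz": 0}, {"x": 0.024, "y": 0, "z": 0, "rx": 0, "ry": 0, "rz": 0}, {"x": 0.024, "y": 0, "z": 0, "rx": 0, "ry": 0, "rz": 0}, {"x": 0.024, "y": 0, "z": 0, "rx": 0, "ry": 0, "rz": 0}, {"x": 0.024, "y": 0, "z": 0, "rx": 0, "ry": 0, "rz": 0}]}}

```text
t: 17.42
eef_pos: [438.4, -12.4, 32.4]
tcp_rot: [3.142, 0.0, 1.45]
ft_force: [-1.1, -1.3, -1.0]
opening: 0.231
grip_force: 30.0
```

{"fn": "step_arm", "kwargs": {"plan": [{"x": 0.024, "y": 0, "z": 0, "rx": 0, "ry": 0, "rz": 0}, {"x": 0.024, "y": 0, "z": 0, "rx": 0, "ry": 0, "rz": 0}, {"x": 0.024, "y": 0, "z": 0, "rx": 0, "ry": 0, "rz": 0}, {"x": 0.024, "y": 0, "z": 0, "rx": 0, "ry": 0, "rz": 0}, {"x": 0.024, "y": 0, "z": 0, "rx": 0, "ry": 0, "rz": 0}, {"x": 0.024, "y": 0, "z": 0, "rx": 0, "ry": 0, "rz": 0}, {"x": 0.024, "y": 0, "z": 0, "rx": 0, "ry": 0, "rz": 0}, {"x": 0.024, "y": 0, "z": 0, "rx": 0, "ry": 0, "rz": 0}, {"x": 0.024, "y": 0, "z": 0, "rx": 0, "ry": 0, "rz": 0}, {"x": 0.024, "y": 0, "z": 0, "rx": 0, "ry": 0, "rz": 0}]}}

```text
t: 18.25
eef_pos: [439.1, -6.4, 32.4]
tcp_rot: [3.142, 0.0, 1.45]
ft_force: [0.2, -1.7, -1.9]
opening: 0.231
grip_force: 30.0
```

{"fn": "step_arm", "kwargs": {"plan": [{"x": 0.024, "y": 0, "z": 0, "rx": 0, "ry": 0, "rz": 0}, {"x": 0.024, "y": 0, "z": 0, "rx": 0, "ry": 0, "rz": 0}, {"x": 0.024, "y": 0, "z": 0, "rx": 0, "ry": 0, "rz": 0}, {"x": 0.024, "y": 0, "z": 0, "rx": 0, "ry": 0, "rz": 0}, {"x": 0.024, "y": 0, "z": 0, "rx": 0, "ry": 0, "rz": 0}, {"x": 0.024, "y": 0, "z": 0, "rx": 0, "ry": 0, "rz": 0}, {"x": 0.024, "y": 0, "z": 0, "rx": 0, "ry": 0, "rz": 0}, {"x": 0.024, "y": 0, "z": 0, "rx": 0, "ry": 0, "rz": 0}, {"x": 0.024, "y": 0, "z": 0, "rx": 0, "ry": 0, "rz": 0}, {"x": 0.024, "y": 0, "z": 0, "rx": 0, "ry": 0, "rz": 0}]}}

```text
t: 19.08
eef_pos: [439.8, -0.4, 32.3]
tcp_rot: [3.142, 0.0, 1.45]
ft_force: [-0.1, -1.6, -1.7]
opening: 0.231
grip_force: 30.0
```

{"fn": "step_arm", "kwargs": {"plan": [{"x": 0.024, "y": 0, "z": 0, "rx": 0, "ry": 0, "rz": 0}, {"x": 0.024, "y": 0, "z": 0, "rx": 0, "ry": 0, "rz": 0}, {"x": 0.024, "y": 0, "z": 0, "rx": 0, "ry": 0, "rz": 0}, {"x": 0.024, "y": 0, "z": 0, "rx": 0, "ry": 0, "rz": 0}, {"x": 0.024, "y": 0, "z": 0, "rx": 0, "ry": 0, "rz": 0}, {"x": 0.024, "y": 0, "z": 0, "rx": 0, "ry": 0, "rz": 0}, {"x": 0.024, "y": 0, "z": 0, "rx": 0, "ry": 0, "rz": 0}, {"x": 0.024, "y": 0, "z": 0, "rx": 0, "ry": 0, "rz": 0}, {"x": 0.024, "y": 0, "z": 0, "rx": 0, "ry": 0, "rz": 0}, {"x": 0.024, "y": 0, "z": 0, "rx": 0, "ry": 0, "rz": 0}]}}

```text
t: 19.92
eef_pos: [441.1, 4.8, 32.5]
tcp_rot: [3.14, 0.001, 1.449]
ft_force: [0.2, -12.0, 0.3]
opening: 0.231
grip_force: 30.0
```

{"fn": "step_arm", "kwargs": {"plan": [{"x": 0.014, "y": 0, "z": 0, "rx": 0, "ry": 0, "rz": 0}, {"x": 0.014, "y": 0, "z": 0, "rx": 0, "ry": 0, "rz": 0}, {"x": 0.014, "y": 0, "z": 0, "rx": 0, "ry": 0, "rz": 0}, {"x": 0.014, "y": 0, "z": 0, "rx": 0, "ry": 0, "rz": 0}, {"x": 0.014, "y": 0, "z": 0, "rx": 0, "ry": 0, "rz": 0}, {"x": 0.014, "y": 0, "z": 0, "rx": 0, "ry": 0, "rz": 0}, {"x": 0.014, "y": 0, "z": 0, "rx": 0, "ry": 0, "rz": 0}, {"x": 0.014, "y": 0, "z": 0, "rx": 0, "ry": 0, "rz": 0}, {"x": 0.014, "y": 0, "z": 0, "rx": 0, "ry": 0, "rz": 0}, {"x": 0.014, "y": 0, "z": 0, "rx": 0, "ry": 0, "rz": 0}]}}

```text
t: 20.75
eef_pos: [441.6, 8.3, 32.5]
tcp_rot: [3.14, 0.001, 1.449]
ft_force: [-0.1, -11.3, 0.4]
opening: 0.23
grip_force: 30.0
```

{"fn": "step_arm", "kwargs": {"plan": [{"x": -0.1, "y": 0, "z": 0, "rx": 0, "ry": 0, "rz": 0}, {"x": -0.3, "y": 0, "z": 0, "rx": 0, "ry": 0, "rz": 0}, {"x": -0.5, "y": 0, "z": 0, "rx": 0, "ry": 0, "rz": 0}, {"x": -0.6, "y": 0, "z": 0, "rx": 0, "ry": 0, "rz": 0}, {"x": -0.6, "y": 0, "z": 0, "rx": 0, "ry": 0, "rz": 0}, {"x": -0.6, "y": 0, "z": 0, "rx": 0, "ry": 0, "rz": 0}, {"x": -0.6, "y": 0, "z": 0, "rx": 0, "ry": 0, "rz": 0}, {"x": -0.6, "y": 0, "z": 0, "rx": 0, "ry": 0, "rz": 0}, {"x": -0.6, "y": 0, "z": 0, "rx": 0, "ry": 0, "rz": 0}, {"x": -0.6, "y": 0, "z": 0, "rx": 0, "ry": 0, "rz": 0}]}}

```text
t: 21.58
eef_pos: [425.2, -118.5, 32.3]
tcp_rot: [-3.141, -0.0, 1.45]
ft_force: [0.9, -0.0, -1.4]
opening: 0.232
grip_force: 30.0
```

{"fn": "step_arm", "kwargs": {"plan": [{"x": -0.7, "y": 0, "z": 0, "rx": 0, "ry": 0, "rz": 0}, {"x": -0.8, "y": 0, "z": 0, "rx": 0, "ry": 0, "rz": 0}, {"x": -0.8, "y": 0, "z": 0, "rx": 0, "ry": 0, "rz": 0}, {"x": -0.8, "y": 0, "z": 0, "rx": 0, "ry": 0, "rz": 0}, {"x": -0.8, "y": 0, "z": 0, "rx": 0, "ry": 0, "rz": 0}, {"x": -0.8, "y": 0, "z": 0, "rx": 0, "ry": 0, "rz": 0}, {"x": -0.8, "y": 0, "z": 0, "rx": 0, "ry": 0, "rz": 0}, {"x": -0.8, "y": 0, "z": 0, "rx": 0, "ry": 0, "rz": 0}, {"x": -0.8, "y": 0, "z": 0, "rx": 0, "ry": 0, "rz": 0}, {"x": -0.8, "y": 0, "z": 0, "rx": 0, "ry": 0, "rz": 0}]}}

```text
t: 22.42
eef_pos: [401.1, -314.8, 32.3]
tcp_rot: [-3.141, -0.0, 1.45]
ft_force: [-0.1, -0.4, -1.7]
opening: 0.23
grip_force: 30.0
```

{"fn": "step_arm", "kwargs": {"plan": [{"x": -0.7, "y": 0.1, "z": 0, "rx": 0, "ry": 0, "rz": 0}, {"x": -0.5, "y": 0.3, "z": 0, "rx": 0, "ry": 0, "rz": 0}, {"x": -0.2, "y": 0.4, "z": 0, "rx": 0, "ry": 0, "rz": 0}, {"x": 0, "y": 0.5, "z": 0, "rx": 0, "ry": 0, "rz": 0}, {"x": 0, "y": 0.5, "z": 0, "rx": 0, "ry": 0, "rz": 0}, {"x": 0, "y": 0.4, "z": 0, "rx": 0, "ry": 0, "rz": 0}, {"x": 0, "y": 0.2, "z": 0, "rx": 0, "ry": 0, "rz": 0}, {"x": 0, "y": 0, "z": 0.1, "rx": 0, "ry": 0, "rz": 0}, {"x": 0, "y": 0, "z": 0.1, "rx": 0, "ry": 0, "rz": 0}, {"x": 0, "y": 0, "z": 0, "rx": 0, "ry": 0, "rz": 0}]}}

```text
t: 23.25
eef_pos: [456.3, -355.2, 26.7]
tcp_rot: [-3.14, -0.001, 1.45]
ft_force: [-0.9, -0.1, -2.8]
opening: 0.23
grip_force: 30.0
```

Run:
```python
from cell import *
from h import *
np.set_printoptions(suppress=True,precision=2)
s=state();print(s["t"],s["eef_pos"],s["tcp_rot"],s["ft_force"],s["joints"])
G=s["eef_pos"];y=s["tcp_rot"][2];fw=np.array([np.cos(y),np.sin(y)])
for n in("wrist","top","scene"):
    c=read_camera(n);np.savez(n+"5.npz",**c);P=cloud(c);hs=cv2.cvtColor(c["image"],cv2.COLOR_RGB2HSV)
    m=cv2.inRange(hs,(8,70,50),(25,255,255))>0
    a=(P[...,:2]-G[:2])@fw;b=(P[...,:2]-G[:2])@np.array([-fw[1],fw[0]])
    k=m&(a>30)&(a<200)&(abs(b)<30)&(P[...,2]>3)&(P[...,2]<40);
    if k.sum()>30: print(n,k.sum(),"z fit",np.polyfit(a[k],P[k][:,2],1),"a",a[k].max(),"lat",np.polyfit(a[k],b[k],1))
t=load("top5")["image"][90:280,60:460];w=load("scene5")["image"][100:310,150:430]
cv2.imwrite("pics/e.png",np.vstack([cv2.resize(w,(480,300)),cv2.resize(t,(480,228))])[:,:,::-1])
```

```text
23.25 [ 456.34 -355.22   26.72] [-3.14 -0.    1.45] [-0.88 -0.14 -2.75] [-0.78  0.67  1.83 -0.    0.64 -0.65]
wrist 12250 z fit [ 0.   13.75] a 135.67169074901892 lat [0.   0.56]
top 383 z fit [ 0.01 14.29] a 181.56072456743402 lat [-0.    5.56]
scene 308 z fit [ 0.   13.89] a 178.17669332514126 lat [-0.01  2.6 ]
```

View pics/e.png

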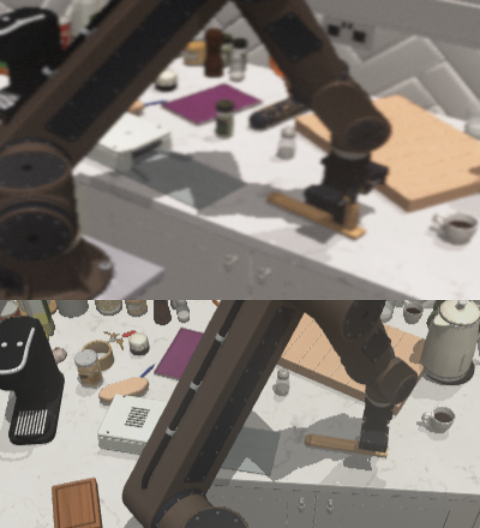

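The board is gone under the hood, and the stick is clear of the bed and level, about 3 mm above the worktop (top part, 345,447). The jar, shaker and cup are standing. I'll set the stick down and release it.

{"fn": "step_arm", "kwargs": {"plan": [{"x": 0, "y": 0, "z": 0.05, "rx": 0, "ry": 0, "rz": 0}, {"x": 0, "y": 0, "z": 0.05, "rx": 0, "ry": 0, "rz": 0}, {"x": 0, "y": 0, "z": 0.03, "rx": 0, "ry": 0, "rz": 0}, {"x": 0, "y": 0, "z": 0.01, "rx": 0, "ry": 0, "rz": 0}, {"x": 0, "y": 0, "z": 0, "rx": 0, "ry": 0, "rz": 0}, {"x": 0, "y": 0, "z": 0, "rx": 0, "ry": 0, "rz": 0}, {"x": 0, "y": 0, "z": 0, "rx": 0, "ry": 0, "rz": 0}, {"x": 0, "y": 0, "z": 0, "rx": 0, "ry": 0, "rz": 0}, {"x": 0, "y": 0, "z": 0, "rx": 0, "ry": 0, "rz": 0}, {"x": 0, "y": 0, "z": 0, "rx": 0, "ry": 0, "rz": 0}]}}

```text
t: 24.23
eef_pos: [457.1, -355.7, 23.9]
tcp_rot: [3.142, 0.0, 1.45]
ft_force: [1.0, 0.1, -2.3]
opening: 0.232
grip_force: 30.0
```

{"fn": "step_arm", "kwargs": {"plan": [{"x": 0, "y": 0, "z": 0, "rx": 0, "ry": 0, "rz": 0}, {"x": 0, "y": 0, "z": 0, "rx": 0, "ry": 0, "rz": 0}, {"x": 0, "y": 0, "z": 0, "rx": 0, "ry": 0, "rz": 0}, {"x": 0, "y": 0, "z": 0, "rx": 0, "ry": 0, "rz": 0}, {"x": 0, "y": 0, "z": 0, "rx": 0, "ry": 0, "rz": 0}, {"x": 0, "y": 0, "z": 0, "rx": 0, "ry": 0, "rz": 0}, {"x": 0, "y": 0, "z": 0, "rx": 0, "ry": 0, "rz": 0}, {"x": 0, "y": 0, "z": 0, "rx": 0, "ry": 0, "rz": 0}, {"x": 0, "y": 0, "z": 0, "rx": 0, "ry": 0, "rz": 0}, {"x": 0, "y": 0, "z": 0, "rx": 0, "ry": 0, "rz": 0}], "jaw": -1}}

```text
t: 25.07
eef_pos: [457.1, -355.7, 23.9]
tcp_rot: [-3.142, 0.0, 1.45]
ft_force: [-0.2, -0.1, 0.3]
opening: 0.871
grip_force: 0.0
```

{"fn": "step_arm", "kwargs": {"plan": [{"x": 0, "y": 0, "z": -0.1, "rx": 0, "ry": 0, "rz": 0}, {"x": 0, "y": 0, "z": -0.3, "rx": 0, "ry": 0, "rz": 0}, {"x": 0, "y": 0, "z": -0.5, "rx": 0, "ry": 0, "rz": 0}, {"x": 0, "y": 0, "z": -0.7, "rx": 0, "ry": 0, "rz": 0}, {"x": 0, "y": 0, "z": -0.8, "rx": 0, "ry": 0, "rz": 0}, {"x": 0, "y": 0, "z": -0.8, "rx": 0, "ry": 0, "rz": 0}, {"x": 0, "y": 0, "z": -0.8, "rx": 0, "ry": 0, "rz": 0}, {"x": 0, "y": 0, "z": -0.8, "rx": 0, "ry": 0, "rz": 0}, {"x": 0, "y": 0, "z": -0.6, "rx": 0, "ry": 0, "rz": 0}, {"x": 0, "y": 0, "z": -0.3, "rx": 0, "ry": 0, "rz": 0}]}}

```text
t: 25.9
eef_pos: [457.5, -356.0, 169.1]
tcp_rot: [3.139, 0.002, 1.45]
ft_force: [-0.0, -0.2, -1.0]
opening: 1.003
grip_force: 0.0
```

Run:
```python
from cell import *
from h import *
s=state();print(s["t"],s["eef_pos"],s["opening"],s["ft_force"])
for n in("wrist","top"):np.savez(n+"6.npz",**read_camera(n))
t=load("top6")["image"][90:280,60:460];w=load("wrist6")["image"]
cv2.imwrite("pics/g.png",np.vstack([cv2.resize(w,(480,340)),cv2.resize(t,(480,228))])[:,:,::-1])
```

```text
25.9 [ 457.49089548 -355.99304302  169.06323726] 1.0025443970506471 [-0.01113984 -0.16276183 -0.97027391]
```

View pics/g.png

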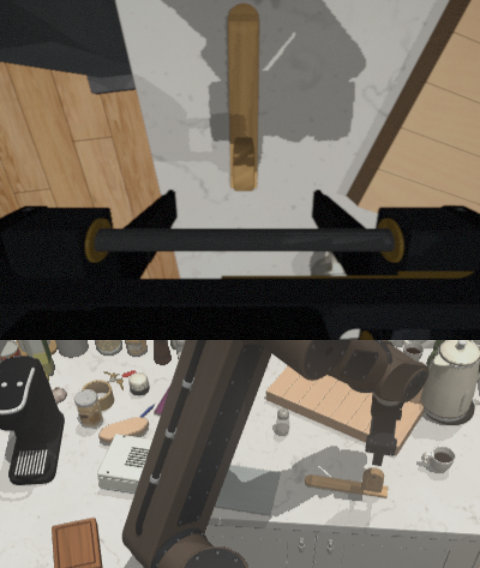

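The stick stands upright and free at wrist (243,100) and top (345,485). It is off the bed, and the bystanders are untouched.

```bash
python3 -c "
from cell import *
print(job_done())"
```

```text
the job is handed in; nothing more can be done
None
```

The job is handed in: I pushed the board in with the stick until the contact slide gave way at about 11 N (roughly 4–9 mm by feel, not seen), then drew the stick out and left it standing free behind the bed, at about 26 s of the 64 s, with jar, shaker and cup undisturbed in the views taken.

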